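# Take up the slack in a row of games and lock the follower

### The job

Games have been sold out of the little wooden stock rack, so the row in it is loose and one box has slumped. Flick the follower plate's brake lever up to release it, push the plate gently along the rack until all three boxes stand upright and tight against the end board, then press the lever fully down again so the plate is locked there. Leave the boxes in the rack and everything else on the table where it is.

Things in the scene. Friction and masses are not known exactly. Their poses are not given: they have to be found in the camera images.
- rack: Light wooden stock rack fixed to the table, 310 mm long (x), 124 mm wide (y). Origin at the centre of its underside; x runs along the rack, away from the robot, to the fixed end board; z up. Floor 10 mm above the table, steel strip along its middle; side rails at y = +-59 mm, 22 mm high. Three game boxes stand on edge, tops 135 to 138 mm above the table.
- rack_end (a point): Foot of the end board's inner face, in the middle of the rack floor, at x = +145 mm of the rack; axes as the rack's. The end board is 10 mm thick and rises to 112 mm above the table.
- follower (a joint): Slide of the grey steel follower along the rack (m): 0 = rearmost, nearest the robot; grows towards the end board. Its front face lies at rack x = -36 mm + this value. Starts at 0 to 0.025; reads 0.086 when the three boxes (31, 33, 31 mm thick) stand tight against the end board. Released, it and the boxes slide with some 2 to 8 N; locked, the brake holds it to 30 N.
- follower_back (a point): Middle of the back (robot side) of the follower's upright plate, 95 mm above the table; axes as the rack's. The plate is 106 mm wide (y), 5 mm thick, its top edge (8 mm thick) 116 mm above the table. Behind it are the lever (within 20 mm of the middle in y) and low brackets (within 30 mm in y, up to 44 mm high); outside those its back is bare to push on.
- lever (a joint): Brake lever on the follower (rad): 0 = fully down, locked (as at the start); grows as its pad is raised; 0.9 = fully up, released. An over-centre toggle holds it down; raised past about 0.3 rad (pad 22 mm higher), it springs fully up by itself and stays there. Lifting it, or pressing it down again past centre and on to its stop, takes some 1 to 3 N at the pad.
- lever_pad (a point): Centre of the black pad at the lever's end: 26 mm long, 40 mm wide (y), 9 mm thick. It sticks out from the follower towards the robot, 78 mm from the hinge, and turns with the lever. Down, it is 53 mm above the table, tilted 16 degrees (robot end higher), with 35 mm free below it to the rack floor. Fully up, it is 103 mm above the table, 29 mm on the robot's side of the hinge.
- lever_hinge (a point): Axis of the lever, along rack y, 31 mm above the table and 40 mm behind the plate's back; the pad lies 75 mm nearer the robot and 22 mm higher when down. Axes as the rack's.
- game_end: Boxed game, green with a red picture, 128x99x31 mm, standing on edge (128 mm tall) beside the end board. Origin at the centre of its underside, which faces the end board; its own x points up, its z towards the robot.
- game_mid: Boxed game, orange, 125x104x33 mm, standing on edge (125 mm tall) in the middle of the row. Origin and axes as game_end.
- game_slumped: Boxed game, green with a red picture, 128x99x31 mm, nearest the follower. At the start it leans about 0.34 rad, top resting on the middle game, foot out towards the follower, so that pushing the plate along shoves the foot in and stands it up. Origin and axes as game_end.
- stack_low: Flat blue and yellow game box, 142x102x34 mm, lying to the left of the rack; bystander. Origin at the centre of its underside, as for the bystanders below.
- stack_top: Like game box, 142x102x35 mm, lying on the first one; bystander.
- bell: Chrome counter bell on a black foot, 77 mm across, 58 mm high; bystander on the left, near the robot.
- car: Red wooden toy car 58x102x50 mm; bystander on the left, near the robot.
- calc: Black desk calculator 110x68x19 mm; bystander lying between the robot and the rack.
- notice: Small notice card on a clear foot, 55x85x112 mm; bystander beyond the rack.
- marker: Black marker pen 130 mm long; bystander lying at the right, near the robot.
- ink_pad: Dark blue flat ink pad tin 54x87x16 mm; bystander lying between the robot and the rack.

How it is judged:
On the way, in this order (a step that is already met when the one before it is completed fails the run):
1. the lever has been flicked fully up (past 0.8 rad) while the follower still stands where it was (within 12 mm) (value of joint lever above 0.8 rad and distance of follower_back from where it was at the start of the episode below 0.012 m), for 0.15 s.
2. with the lever still up, the follower has been pushed up to the row, all slack taken out (to 4 mm) (value of joint lever above 0.6 rad and value of joint follower above 0.082 m), for 0.15 s.
At the end, for the whole second after the job is handed in: The lever is fully down (within 0.06 rad); the follower reads 0.082 to 0.091, so that no more than 4 mm of slack is left in the row; the three games stand in the rack in their order, upright within 0.06 rad (3.4 degrees), on its floor and at rest (value of joint lever below 0.06 rad and value of joint follower between 0.082 and 0.091 m and angle between each of game_end, game_mid, game_slumped's own x axis and vertical below 0.06 rad and x of game_end in the frame of rack between 0.134 and 0.15 m and z of game_end in the frame of rack between 0.065 and 0.082 m and linear speed of each of game_end, game_mid, game_slumped below 0.02 m/s and x of game_mid in the frame of rack between 0.104 and 0.122 m and z of game_mid in the frame of rack between 0.065 and 0.082 m and x of game_slumped in the frame of rack between 0.072 and 0.09 m and z of game_slumped in the frame of rack between 0.065 and 0.082 m); the robot touches nothing.
It fails at once if the row is crushed: more than 40 N between the follower and the box next to it (contact force between follower and game_slumped above 40 N).
It fails at once if a bystander is shifted by more than 30 mm (distance of any of stack_low, stack_top, bell, car, calc, ink_pad, notice, marker from where it was at the start of the episode above 0.03 m).
It also fails if it takes over 58 s, if anything falls off the work surface, if the arm or the gripper's body presses on something with over 40 N, if the wrist force passes 120 N, or if a joint passes its speed limit or range.

### The arm

A 6-joint arm with a two-finger parallel gripper is mounted at the origin on the work surface; the furniture and walls round the work are solid. World frame = base frame: x ahead of the robot, y to its left, z up, the work surface at z = 0. Lengths are in m, angles in rad, forces in N, time in s.
With the tool pointing down it reaches from about 0.35 to 0.775 m from the base axis. Payload 7.3 kg.
Tool frame: the origin (TCP) lies at the very end of the fingers, on their centre line; the grasp point (between the pads) lies 19 mm behind it (bot.tcp_to_grasp is the distance from the TCP to the grasp point, in m); z points along the fingers, y is the line along which they close (so a half turn about z gives the same grasp; the last joint's range is limited). The gripper opens to 92 mm and grips with 3 to 60 N. Pads are 19 mm wide; open, the fingers measure 130 mm over their backs; the gripper's body (75 mm by 190 mm) begins 47 mm behind the grasp point.
Start: joints at [-0.146, 0.342, 1.524, -0, 1.275, -0.146], TCP at [0.525, 0, 0.227] pointing down, gripper open.
Joint ranges: [-2.53, 2.53], [-0.77, 2.02], [0.04, 2.7], [-1, 4.14], [0.28, 2.66], [-3.11, 3.11]. Speed limits (rad/s): [2.57, 2.57, 3.14, 3.14, 3.14, 3.14].

### API

Orientations are given as a rotation vector (axis times angle).
In Python, from station import bot gives the robot as it stands. The module is installed in compiled form; this text tells all that it offers.
- The arm moves only by the tool servo_tool, never from a script. Its argument "series" is text: rows parted by semicolons, each of 4 numbers parted by spaces: the shift along the tool's x, y, z in units of 50 mm (1.0 is 50 mm), then the turn about the tool's z in units of 5 degrees (1.0 is 5 degrees). In form: x y z turn; .... A call has 1 to 12 rows; each row is the pose to reach, as a shift and turn from the pose commanded when the call began, along the tool's axes at that moment; what a row does not reach only later rows make up. A row lasts 1/8 s, in which the tool goes at most 62.5 mm and 10.7 degrees, less where a joint would pass 70% of its speed; a pose out of reach is approached as far as the arm can. A call with a gripper value outside its range is refused whole. "fingers" is the opening, from 0 (shut) to 1 (fully open), set as the call begins (left out, the last holds). The fingers move at their own pace and stop on an object; "newtons" is the grip in N (left out, the last holds). Time passes only in rows, so rows that repeat a pose let the fingers close. It gives the time, the measured TCP pose, the force, the opening and the grip force at its end, in the units of the state.
- bot.observe(): the state, without advancing time (a new reading comes with each control period).
- bot.read_camera(name): name is "scene" or "side" or "wrist"; returns a dict with "frame" (420x560x3 uint8, red, green, blue), "depth" (420x560 float32, m along the optical axis (not along the pixel's ray), 0 where there is no reading), "camera_matrix" (3x3 intrinsics, pixels), "k1" (the pictures are not rectified: a ray, as slopes to the right and down, at radius r is drawn at 1 + k1 r^2 times it, then the intrinsics apply), "position" and "attitude" of the camera in the world. Camera axes: x right, y down, z forward; pixel columns grow to the right and rows downward; lengths in m; the calibration is good to about 2 mm. A picture is of the moment at which its call begins.
- bot.close_job(): hands the job in; it is judged then, once.
The state is a dict: "time_s": time; "joints": joint angles; "joint_velocities": joint speeds; "joint_torque": joint torques, N m; "eef_pos": TCP position; "orientation": TCP orientation; "force": force on the tool from outside, world axes, zero at the start; "wrist_torque": the same for the moment, N m; "opening": opening from 0.0 (shut) to 1.0 (fully open); "finger_force": force on a finger pad.
Only numpy, scipy, OpenCV 4.12 (cv2) and the standard library are available. Lean on these libraries where they do the work, as an engineer would, in place of code of your own. Each camera call takes 0.05 s, during which the arm holds its last target. There are 200 camera calls.

## Working session

There is one attempt and no reset: what is moved stays moved. The work goes in short steps, Python scripts to look and compute and a tool call to move; the robot and the scene stay as the last step left them, time stands still between calls to the robot, and variables do not carry over. Pictures are saved under pics/ and viewed, at most 10 in all, crops included, and the job is handed in when it is done.

Besides the shell and the picture viewer there is one more tool, called after "Call:" as name(argument=value, ...) on one line, values as JSON. servo_tool: Moves the arm, as the interface text tells. Its arguments: {"type":"object","properties":{"series":{"type":"string"},"fingers":{"type":"number"},"newtons":{"type":"number"}},"required":["series"]}

```bash
mkdir -p pics; cat > h.py <<'E'
import numpy as np, cv2
from scipy.spatial.transform import Rotation as R
from station import bot
def att(c):
    a=np.array(c["attitude"],float)
    return a if a.shape==(3,3) else (R.from_rotvec(a).as_matrix() if a.size==3 else None)
def cloud(c):
    d=c["depth"];h,w=d.shape;K=np.array(c["camera_matrix"])
    u,v=np.meshgrid(np.arange(w),np.arange(h))
    pts=np.stack([u,v],-1).reshape(-1,1,2).astype(np.float64)
    n=cv2.undistortPoints(pts,K,np.array([c["k1"],0,0,0,0.])).reshape(h,w,2)
    P=np.concatenate([n*d[...,None],d[...,None]],-1)
    W=P@att(c).T+np.array(c["position"]); W[d==0]=np.nan
    return W
def save(c,n): cv2.imwrite(f"pics/{n}.png",c["frame"][...,::-1])
E
python3 - <<'E'
from h import *
s=bot.observe();print({k:np.round(v,3) for k,v in s.items()},bot.tcp_to_grasp)
for n in ["scene","side"]:
    c=bot.read_camera(n);save(c,n+"0");print(n,c["position"],c["attitude"],c["k1"],c["camera_matrix"]); np.savez(n+"0.npz",W=cloud(c),f=c["frame"])
E
```

```text
{'time_s': np.float64(0.0), 'joints': array([-0.146,  0.343,  1.525, -0.   ,  1.275, -0.146]), 'joint_velocities': array([ 0.001,  0.001,  0.001, -0.   , -0.   , -0.   ]), 'joint_torque': array([ 1.0000e-03, -4.3125e+01, -2.4422e+01,  7.2000e-02,  5.6000e-02,
       -0.0000e+00]), 'eef_pos': array([0.525, 0.   , 0.226]), 'orientation': array([-2.221e+00, -2.221e+00,  1.000e-03]), 'force': array([-0.032,  0.313, -0.457]), 'wrist_torque': array([-0.033, -0.037,  0.013]), 'finger_force': np.float64(0.0), 'opening': np.float64(1.0)} 0.0188
scene [ 0.1968486  -0.51285005  0.77303725] [-2.29760215  0.80596315 -0.3312764 ] -0.02286745693235209 [[390.0050523    0.         274.55427162]
 [  0.         390.0050523  211.38874439]
 [  0.           0.           1.        ]]
side [ 0.44174199 -0.89370539  0.44535532] [-1.93226449  0.13290779 -0.12259041] -0.10075434874489143 [[406.92324982   0.         279.0874882 ]
 [  0.         406.92324982 208.46086976]
 [  0.           0.           1.        ]]
```

View pics/scene0.png

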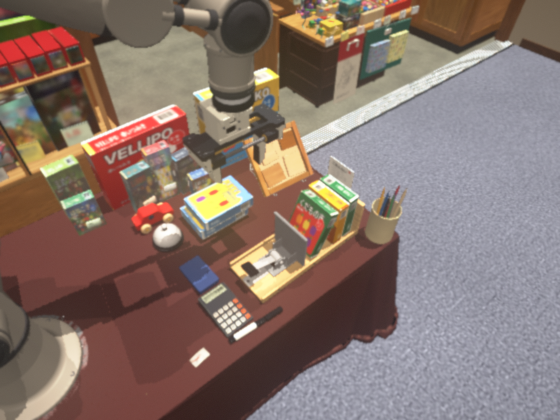

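View pics/side0.png

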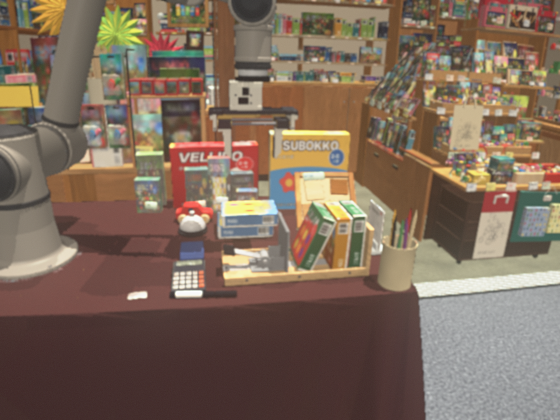

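```bash
python3 - <<'E'
from h import *
x0,y0,s=0.38,-0.36,0.001
out=[]
for n in ["scene","side"]:
    z=np.load(n+"0.npz");W=z["W"].reshape(-1,3);f=z["f"].reshape(-1,3)
    ok=np.isfinite(W).all(1)&(W[:,2]>-.02)&(W[:,2]<.15);W=W[ok];f=f[ok]
    im=np.zeros((360,400,3),np.uint8)
    o=np.argsort(W[:,2]);W=W[o];f=f[o]
    i=((W[:,0]-x0)/s).astype(int);j=359-((W[:,1]-y0)/s).astype(int)
    k=(i>=0)&(i<398)&(j>=0)&(j<358)
    for a in (0,1):
        for b in (0,1): im[j[k]+a,i[k]+b]=f[k][:,::-1]
    out.append(im)
cv2.imwrite("pics/top.png",np.hstack(out))
z=np.load("scene0.npz");sc=z["f"][170:310,160:400,::-1]
cv2.imwrite("pics/crop.png",cv2.resize(sc,None,fx=3.3,fy=3.3,interpolation=cv2.INTER_CUBIC))
E
```

```text
(no output)
```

View pics/top.png

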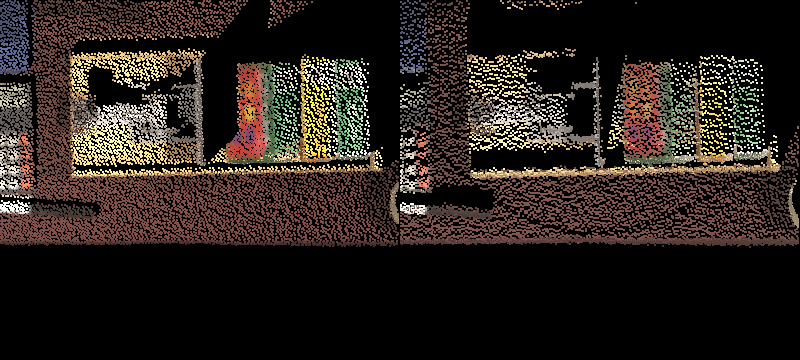

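View pics/crop.png

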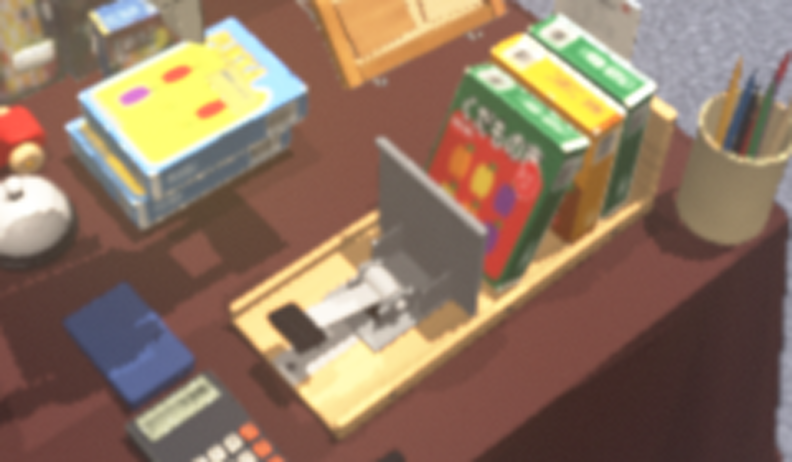

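```bash
python3 - <<'E'
from h import *
S=[np.load(n+"0.npz") for n in("scene","side")]
for z in S:
    W=z["W"].reshape(-1,3);f=z["f"].reshape(-1,3).astype(int)
    m=np.isfinite(W).all(1);W=W[m];f=f[m]
    # right rail top
    k=(abs(W[:,2]-.022)<.004)&(W[:,0]>.46)&(W[:,0]<.75)&(W[:,1]<-.14)&(W[:,1]>-.19)&(f[:,0]>f[:,2]+40)&(f[:,0]>130)
    p=np.polyfit(W[k,0],W[k,1],1);print("rail",k.sum(),p,"y@.5",np.polyval(p,.5),"resid",np.std(W[k,1]-np.polyval(p,W[k,0])))
    k=(abs(W[:,2]-.02)<.006)&(W[:,0]>.46)&(W[:,0]<.57)&(W[:,1]<-.03)&(W[:,1]>-.07)&(f[:,0]>f[:,2]+40)
    if k.sum()>5: p=np.polyfit(W[k,0],W[k,1],1);print("Lrail",k.sum(),p,np.polyval(p,.5),np.percentile(W[k,1],[5,50,95]))
    # plate
    k=(W[:,2]>.06)&(W[:,2]<.12)&(W[:,0]>.56)&(W[:,0]<.605)&(W[:,1]>-.18)&(W[:,1]<-.04)&(f.max(1)-f.min(1)<30)
    q=W[k];p=np.polyfit(q[:,1],q[:,0],1);r=q[:,0]-np.polyval(p,q[:,1]);q=q[abs(r)<.006];p=np.polyfit(q[:,1],q[:,0],1)
    print("plate",len(q),p,"x@-.11",np.polyval(p,-.11),"y",q[:,1].min(),q[:,1].max(),"ztop",q[:,2].max())
    # rack near edge
    k=(abs(W[:,2]-.010)<.004)&(W[:,0]>.43)&(W[:,0]<.5)&(W[:,1]<-.07)&(W[:,1]>-.16)&(f[:,0]>f[:,2]+50)&(f[:,0]>150)
    print("nearx",np.percentile(W[k,0],[1,3,10]),k.sum())
    # pad
    k=(W[:,2]>.035)&(W[:,2]<.08)&(W[:,0]>.44)&(W[:,0]<.52)&(W[:,1]<-.06)&(W[:,1]>-.16)
    q=W[k];c=f[k];d=c.max(1)<90
    print("pad",d.sum(),q[d].mean(0).round(4),q[d].min(0).round(4),q[d].max(0).round(4))
    k=(W[:,2]>.09)&(W[:,2]<.12)&(W[:,0]>.7)&(W[:,0]<.79)&(W[:,1]>-.2)&(W[:,1]<-.04)&(f[:,0]>f[:,2]+30)
    k=(W[:,0]>.41)&(W[:,0]<.45)&(W[:,1]>-.17)&(W[:,1]<-.05);print("near rack z max",W[k,2].max())
E
```

```text
rail 335 [ 0.0299289  -0.18776704] y@.5 -0.17280259227906075 resid 0.003271889324514031
Lrail 153 [ 0.02608926 -0.06842237] -0.05537773866993918 [-0.05777215 -0.05534791 -0.05163342]
plate 538 [-0.02414046  0.57629681] x@-.11 0.5789522570573153 y -0.16495883012408802 -0.05980754921555437 ztop 0.11780574333135574
nearx [0.45034048 0.45095147 0.45313839] 398
pad 100 [ 0.4628 -0.1172  0.0582] [ 0.4539 -0.1329  0.0535] [ 0.4727 -0.0988  0.0626]
near rack z max 0.5795131504418574
rail 480 [ 0.04397826 -0.19505802] y@.5 -0.17306889004139675 resid 0.004242585365675162
Lrail 57 [ 0.05673895 -0.08388056] -0.05551108245936856 [-0.05738435 -0.05452469 -0.04978995]
plate 299 [-0.03454976  0.57345134] x@-.11 0.5772518088829796 y -0.16584075175649615 -0.0617671314232201 ztop 0.1178052385680105
nearx [0.44920356 0.44958533 0.45340942] 286
pad 65 [ 0.4608 -0.1205  0.0584] [ 0.4519 -0.1335  0.0544] [ 0.4715 -0.1037  0.0621]
near rack z max 0.05850801473508421
```

Call:
servo_tool(series="-0.23 -0.12 0 2;-0.47 -0.25 0 4;-0.7 -0.37 0 6;-0.93 -0.5 0 8;-1.17 -0.62 0 10;-1.4 -0.74 0 12;-1.63 -0.87 0 14;-1.86 -1.0 0 16;-2.1 -1.12 0 17.64;-2.33 -1.24 0 17.64;-2.33 -1.24 0 17.64;-2.33 -1.24 0 17.64", fingers=0.7)

```text
time_s: 1.6
eef_pos: [0.4631, -0.1163, 0.2267]
orientation: [-3.141, -0.052, -0.0]
force: [0.2, 0.0, 0.6]
opening: 0.703
finger_force: 0.0
```

```bash
python3 - <<'E'
from h import *
c=bot.read_camera("wrist");save(c,"w1");W=cloud(c).reshape(-1,3);f=c["frame"].reshape(-1,3).astype(int)
k=np.isfinite(W).all(1)&(W[:,2]>.042)&(W[:,2]<.075)&(W[:,0]>.44)&(W[:,0]<.485)&(W[:,1]<-.08)&(W[:,1]>-.15)
q=W[k];d=f[k].max(1)<90
print(d.sum(),q[d].mean(0),np.percentile(q[d],[2,98],axis=0))
E
```

```text
810 [ 0.46428415 -0.11437773  0.05803313] [[ 0.45193432 -0.13318734  0.0531569 ]
 [ 0.47581818 -0.09614627  0.06156706]]
```

View pics/w1.png

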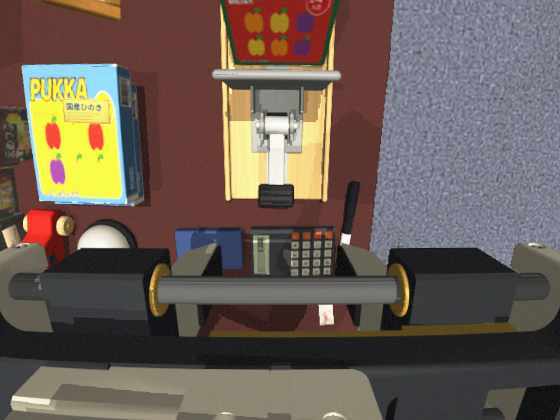

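Call:
servo_tool(series="0.02 -0.03 0.8 0;0.02 -0.03 1.6 0;0.02 -0.03 2.4 0;0.02 -0.03 3.1 0;0.02 -0.03 3.6 0;0.02 -0.03 3.8 0;0.02 -0.03 3.8 0;0.02 -0.03 3.8 0")

```text
time_s: 2.65
eef_pos: [0.4648, -0.1151, 0.0377]
orientation: [3.14, 0.05, 0.003]
force: [0.1, -1.1, 0.7]
opening: 0.699
finger_force: 0.0
```

Call:
servo_tool(series="0 0 0 0;0 0 0 0;0 0 0 0;0 0 0 0;0 0 0 0;0 0 0 0", fingers=0.3, newtons=12)

```text
time_s: 3.4
eef_pos: [0.4638, -0.1133, 0.0368]
orientation: [-3.139, -0.047, 0.0]
force: [1.8, 7.8, 2.8]
opening: 0.431
finger_force: 12.0
```

Call:
servo_tool(series="0.04 0 -0.12 0;0.09 0 -0.22 0;0.15 0 -0.34 0;0.22 0 -0.46 0;0.28 0 -0.53 0;0.34 0 -0.6 0;0.34 0 -0.6 0")

```text
time_s: 4.28
eef_pos: [0.4801, -0.1128, 0.0667]
orientation: [-3.139, -0.049, 0.003]
force: [-1.8, 6.5, 2.0]
opening: 0.437
finger_force: 12.0
```

Call:
servo_tool(series="0 0 0 0;0 0 0 0;0 0 0 0;0 0 0 0;0 0 0 0;0 0 0 0", fingers=0.7)

```text
time_s: 5.03
eef_pos: [0.481, -0.1144, 0.0667]
orientation: [3.141, 0.049, 0.0]
force: [-0.1, 1.0, -0.1]
opening: 0.698
finger_force: 0.0
```

```bash
python3 - <<'E'
from h import *
c=bot.read_camera("side");f=c["frame"][170:300,180:400,::-1]
cv2.imwrite("pics/s2.png",cv2.resize(f,None,fx=3.5,fy=3.5,interpolation=cv2.INTER_CUBIC))
E
```

```text
(no output)
```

View pics/s2.png

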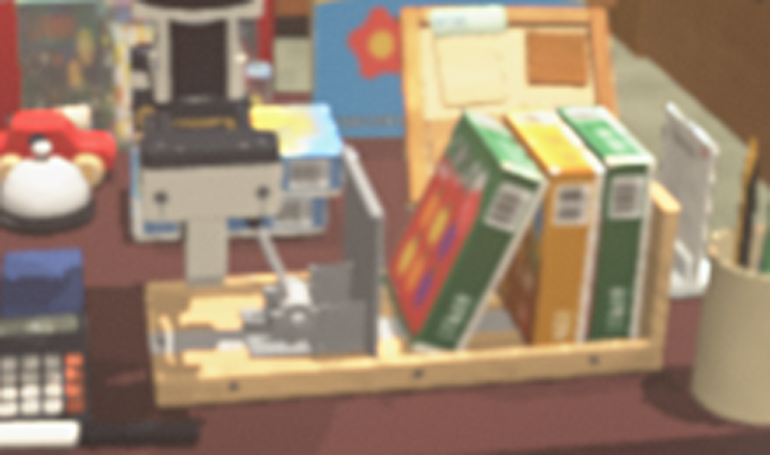

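Call:
servo_tool(series="0 0 -0.2 0;0 0 -0.44 0;0.3 0 -0.44 0;0.6 0 -0.44 0;0.9 0 -0.44 0;1.2 0 -0.44 0;1.44 0 -0.44 0;1.44 0 -0.44 0;1.44 0 -0.44 0")

```text
time_s: 6.2
eef_pos: [0.5524, -0.1121, 0.0888]
orientation: [-3.141, -0.049, 0.001]
force: [0.0, -0.3, -0.5]
opening: 0.7
finger_force: 0.0
```

Call:
servo_tool(series="0.06 0 0 0;0.12 0 0 0;0.18 0 0 0;0.24 0 0 0;0.3 0 0 0;0.36 0 0 0;0.42 0 0 0;0.48 0 0 0;0.54 0 0 0;0.6 0 0 0")

```text
time_s: 7.45
eef_pos: [0.5831, -0.1113, 0.0887]
orientation: [3.141, 0.049, -0.0]
force: [-2.4, -1.3, 0.6]
opening: 0.699
finger_force: 1.7
```

Call:
servo_tool(series="0.06 0 0 0;0.12 0 0 0;0.18 0 0 0;0.24 0 0 0;0.3 0 0 0;0.36 0 0 0;0.42 0 0 0;0.48 0 0 0;0.54 0 0 0;0.6 0 0 0;0.66 0 0 0;0.72 0 0 0")

```text
time_s: 8.95
eef_pos: [0.6191, -0.11, 0.0887]
orientation: [-3.141, -0.049, 0.0]
force: [-3.0, -2.4, -0.5]
opening: 0.702
finger_force: 1.4
```

Call:
servo_tool(series="0.03 0 0 0;0.06 0 0 0;0.09 0 0 0;0.12 0 0 0;0.15 0 0 0;0.18 0 0 0;0.21 0 0 0;0.24 0 0 0")

```text
time_s: 9.95
eef_pos: [0.6308, -0.1098, 0.0887]
orientation: [3.141, 0.049, -0.001]
force: [-4.4, -2.1, 0.2]
opening: 0.7
finger_force: 2.0
```

Call:
servo_tool(series="0.02 0 0 0;0.04 0 0 0;0.06 0 0 0;0.08 0 0 0;0.1 0 0 0;0.12 0 0 0")

```text
time_s: 10.7
eef_pos: [0.6348, -0.1097, 0.0886]
orientation: [-3.141, -0.048, 0.008]
force: [-14.4, -2.9, 6.7]
opening: 0.698
finger_force: 7.2
```

Call:
servo_tool(series="0.02 0 0 0;0.04 0 0 0;0.06 0 0 0;0.06 0 0 0")

```text
time_s: 11.2
eef_pos: [0.6349, -0.1096, 0.0887]
orientation: [-3.14, -0.047, 0.018]
force: [-22.9, -3.8, 10.4]
opening: 0.698
finger_force: 11.9
```

```bash
python3 - <<'E'
from h import *
c=bot.read_camera("side");f=c["frame"][170:300,180:400,::-1]
cv2.imwrite("pics/s3.png",cv2.resize(f,None,fx=3.5,fy=3.5,interpolation=cv2.INTER_CUBIC))
for n in("scene","side"):
    c=bot.read_camera(n);W=cloud(c).reshape(-1,3);f=c["frame"].reshape(-1,3).astype(int)
    k=np.isfinite(W).all(1)&(W[:,2]>.05)&(W[:,2]<.118)&(W[:,0]>.635)&(W[:,0]<.67)&(W[:,1]>-.18)&(W[:,1]<-.04)&(f.max(1)-f.min(1)<30)
    q=W[k];print(n,len(q),np.percentile(q,[10,50,90],axis=0).round(4))
E
```

```text
scene 377 [[ 0.6489 -0.1603  0.0537]
 [ 0.6506 -0.1004  0.0716]
 [ 0.6558 -0.0755  0.106 ]]
side 485 [[ 0.6467 -0.1612  0.0552]
 [ 0.6529 -0.1584  0.0828]
 [ 0.6662 -0.1157  0.1116]]
```

View pics/s3.png

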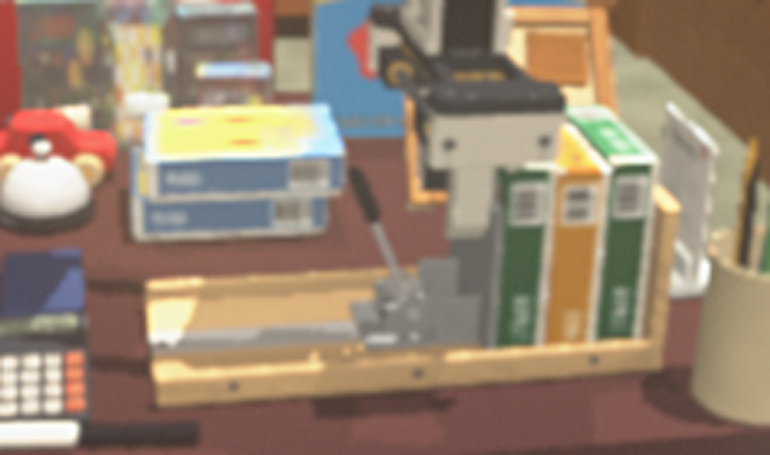

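Call:
servo_tool(series="-0.05 0 0 0;-0.1 0 0 0;-0.2 0 0 0;-0.35 0 0 0;-0.35 0 -0.5 0;-0.35 0 -1.2 0;-0.5 0 -1.8 0;-1 0 -2 0;-1.2 0 -2 0;-1.2 0 -2 0", fingers=0.7)

```text
time_s: 12.6
eef_pos: [0.5795, -0.1111, 0.1885]
orientation: [-3.141, -0.049, 0.0]
force: [0.5, -0.0, -0.0]
opening: 0.703
finger_force: 0.0
```

Call:
servo_tool(series="-0.5 0 0 0;-1 0 0 0;-1.5 0 0 0;-1.5 0 0 0;-1.5 0 0 0", fingers=0)

```text
time_s: 13.22
eef_pos: [0.506, -0.1138, 0.1885]
orientation: [3.141, 0.049, 0.001]
force: [0.5, -0.1, 0.6]
opening: 0.206
finger_force: 0.0
```

```bash
python3 - <<'E'
from h import *
for n in("scene","side","wrist"):
    c=bot.read_camera(n);W=cloud(c).reshape(-1,3);f=c["frame"].reshape(-1,3).astype(int);m=np.isfinite(W).all(1)&(W[:,1]>-.18)&(W[:,1]<-.04)
    if n=="wrist": save(c,"w4")
    k=m&(W[:,2]>.05)&(W[:,2]<.112)&(W[:,0]>.635)&(W[:,0]<.67)&(f.max(1)-f.min(1)<30)
    q=W[k];print(n,len(q),np.percentile(q,[10,50,90],axis=0).round(4).tolist())
    k=m&(W[:,2]>.085)&(W[:,2]<.125)&(W[:,0]>.55)&(W[:,0]<.62)
    q=W[k];print(" pad",len(q),np.percentile(q,[3,50,97],axis=0).round(4).tolist() if len(q) else 0)
E
```

```text
scene 432 [[0.6499, -0.1609, 0.0554], [0.6513, -0.1359, 0.0771], [0.66, -0.1012, 0.1007]]
 pad 49 [[0.574, -0.1312, 0.0951], [0.5783, -0.1266, 0.1112], [0.5855, -0.1145, 0.1175]]
side 552 [[0.648, -0.1608, 0.056], [0.6498, -0.1535, 0.079], [0.6656, -0.083, 0.1028]]
 pad 82 [[0.5719, -0.1317, 0.091], [0.5776, -0.1266, 0.1111], [0.5865, -0.0967, 0.1171]]
wrist 2301 [[0.6495, -0.1511, 0.0561], [0.6505, -0.11, 0.08], [0.6517, -0.069, 0.0969]]
 pad 1114 [[0.574, -0.1294, 0.0886], [0.5812, -0.1116, 0.1141], [0.59, -0.0937, 0.1172]]
```

View pics/w4.png

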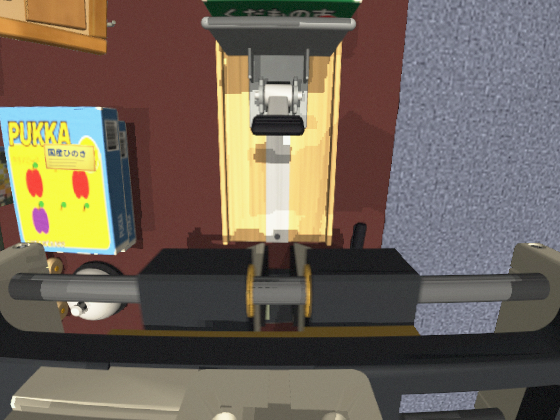

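Call:
servo_tool(series="0.5 0 0 0;1 0 0 0;1.36 0 0.3 0;1.36 0 0.8 0;1.36 0 1.2 0;1.36 0 1.27 0;1.36 0 1.27 0;1.36 0 1.27 0")

```text
time_s: 14.38
eef_pos: [0.5736, -0.1117, 0.1262]
orientation: [3.141, 0.049, 0.003]
force: [-0.8, -0.8, -0.3]
opening: 0.01
finger_force: 0.0
```

Call:
servo_tool(series="0 0 0.1 0;0 0 0.16 0;-0.1 0 0.21 0;-0.2 0 0.26 0;-0.31 0 0.34 0;-0.42 0 0.43 0;-0.42 0 0.43 0")

```text
time_s: 15.25
eef_pos: [0.5501, -0.1121, 0.1043]
orientation: [-3.141, -0.049, 0.004]
force: [-6.8, 0.7, 12.6]
opening: 0.001
finger_force: 5.9
```

Call:
servo_tool(series="-0.1 0 0.1 0;-0.19 0 0.21 0;-0.26 0 0.34 0;-0.32 0 0.46 0;-0.37 0 0.6 0;-0.41 0 0.74 0;-0.43 0 0.82 0;-0.44 0 0.86 0;-0.44 0 0.86 0")

```text
time_s: 16.38
eef_pos: [0.5302, -0.1129, 0.0609]
orientation: [3.141, 0.049, 0.001]
force: [-0.2, -0.8, 1.9]
opening: 0.002
finger_force: 0.9
```

Call:
servo_tool(series="0 0 0.04 0;0 0 0.08 0;0 0 0.12 0;0 0 0.12 0")

```text
time_s: 16.88
eef_pos: [0.5294, -0.1129, 0.0565]
orientation: [3.141, 0.05, -0.001]
force: [-8.2, 1.4, 18.1]
opening: 0.004
finger_force: 9.5
```

Call:
servo_tool(series="0 0 -0.3 0;0 0 -1 0;0 0 -1.8 0;-0.5 0 -2.6 0;-1 0 -2.8 0;-1 0 -2.8 0;-1 0 -2.8 0")

```text
time_s: 17.75
eef_pos: [0.4804, -0.1145, 0.1945]
orientation: [-3.141, -0.049, -0.0]
force: [0.2, 0.0, -0.2]
opening: 0.003
finger_force: 0.0
```

```bash
python3 - <<'E'
from h import *
for n in("scene","side","wrist"):
    c=bot.read_camera(n);W=cloud(c).reshape(-1,3);f=c["frame"].reshape(-1,3).astype(int);m=np.isfinite(W).all(1)&(W[:,1]>-.18)&(W[:,1]<-.04)
    if n=="side": cv2.imwrite("pics/s5.png",cv2.resize(c["frame"][170:300,180:400,::-1],None,fx=3.5,fy=3.5,interpolation=cv2.INTER_CUBIC))
    k=m&(W[:,2]>.05)&(W[:,2]<.112)&(W[:,0]>.635)&(W[:,0]<.67)&(f.max(1)-f.min(1)<30)
    q=W[k];print(n,len(q),np.percentile(q,[10,50,90],axis=0).round(4).tolist())
    k=m&(W[:,2]>.042)&(W[:,2]<.12)&(W[:,0]>.5)&(W[:,0]<.56)&(f.max(1)<90)
    q=W[k];print(" pad",len(q),np.percentile(q,[3,50,97],axis=0).round(4).tolist() if len(q) else 0)
E
```

```text
scene 510 [[0.6496, -0.1609, 0.0563], [0.6512, -0.1292, 0.0791], [0.6585, -0.09, 0.1021]]
 pad 0 0
side 552 [[0.6481, -0.1606, 0.0559], [0.6498, -0.1546, 0.0793], [0.6654, -0.082, 0.1028]]
 pad 0 0
wrist 2195 [[0.6494, -0.1523, 0.0552], [0.6504, -0.1114, 0.0721], [0.6514, -0.0687, 0.0863]]
 pad 1036 [[0.5241, -0.1305, 0.0537], [0.5355, -0.1126, 0.0583], [0.5467, -0.0951, 0.0612]]
```

View pics/s5.png

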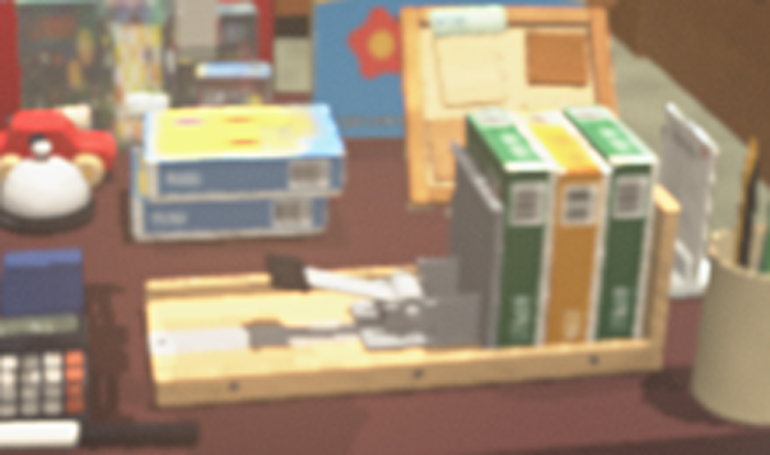

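The final picture shows the row upright and tight, with the lever pad at (285,270). The pad's height matches its locked reading from the start, and the plate hasn't moved.

```bash
python3 -c "
from station import bot
print(bot.close_job())"
```

```text
the job is handed in; nothing more can be done
None
```

I released the lever, pushed the follower until all three boxes stood upright and tight against the end board, locked the lever down again and handed the job in; no verdict came back, but the final camera check showed everything in place.

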